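# Load the bar ice crusher and hold its run paddle down

## Robot

A 6-joint arm with a two-finger parallel gripper is mounted at the origin on the work surface. World frame = base frame: x ahead of the robot, y to its left, z up, the work surface at z = 0. Lengths are in m, angles in rad, forces in N, time in s.
With the tool pointing down it reaches from about 0.25 to 0.725 m from the base axis. Payload 4 kg.
Tool frame: the origin (TCP) lies midway between the tips of the shut fingers; the grasp point (between the pads) lies 19 mm behind it; z points along the fingers, y is the line along which they close (so a half turn about z gives the same grasp; the last joint's range is limited). The gripper opens to 85 mm and grips with 20 to 120 N. Pads are 22 mm wide; open, the fingers measure 114 mm over their backs; the gripper's body (76 mm by 85 mm) begins 54 mm behind the grasp point. The pads swing forward as they close: fully open they stand 13 mm farther back than shut.
Start: joints at [-1.214, 0.241, 0.005, 1.335, 0, 1.571], TCP at [0.175, -0.469, 0.231] pointing down, gripper open.
Joint ranges: [-2.72, 2.72], [-1.05, 1.87], [-1.09, 1.28], [-1.99, 2.15], [-1.42, 1.44], [-3.14, 3.14]. Speed limits (rad/s): [2.79, 2.79, 3.14, 3.14, 3.14, 3.14].

## Interface

Orientations are given as a unit quaternion [x, y, z, w].
In Python, from workcell import get_obs, camera, job_done, silhouettes gives the robot as it stands. The module is installed in compiled form; this text tells all that it offers.
- The arm moves only by the tool drive_tool, never from a script. Its argument "increments" is a list of rows, each a list of 3 entries, a list of its own where there are three numbers: the shift along the world's x, y, z in mm, then the turn, a rotation vector about the world's x, y, z in degrees, then the opening, from 0 (shut) to 1 (fully open). A call has 1 to 8 rows; each row shifts and turns the commanded pose from where the row before left it; what a row does not reach is not made up. A row lasts 1/12 s, in which the tool goes at most 41.7 mm and 7.16 degrees, less where a joint would pass 70% of its speed; a pose out of reach is approached as far as the arm can. A call is refused whole if a number of a shift passes 41.7 or a number of a turn 7.16, either way. A call with a gripper value outside its range is refused whole. The fingers move at their own pace and stop on an object; the grip force is fixed at half the most. Time passes only in rows, so rows that do not move let the fingers close. It gives the time, the measured TCP pose, the force, the opening and the grip force at its end, in the units of the state.
- get_obs(): the state, without advancing time (a new reading comes with each control period).
- camera(name): name is "scene" or "top" or "wrist"; returns a dict with "image" (480x640x3 uint8, red, green, blue), "K" (3x3 intrinsics, pixels), "k1" (the pictures are not rectified: a ray, as slopes to the right and down, at radius r is drawn at 1 + k1 r^2 times it, then the intrinsics apply), "view" (4x4, takes a point from world to camera coordinates). Camera axes: x right, y down, z forward; pixel columns grow to the right and rows downward; lengths in m; the calibration is good to about 2 mm. A picture is of the moment at which its call begins. There is no depth.
- job_done(): hands the job in; it is judged then, once.
Trained networks look in a picture, given as the dict that the camera call returned (one of the last four; its "shot" number tells which), for a name from the list of things; names that differ only in an ending like _2 or _b are one class to them, and where a whole thing is asked for, a point or a joint stands for the part that bears it (a point fixed in the world has none). Each returns a list of dicts, best first, with "conf" (0 to 1); they miss things now and then, are a little off and sometimes report something else, mostly with a low value. They report only what shows in the picture. A call takes as long as a camera call. They do not tell look-alikes from the thing itself.
- silhouettes(query, picture): "region" (480x640 bool, what is visible of it) and "bbox" ([left, top, right, bottom] in pixels, round what is visible of it).
The state is a dict: "clock": time; "joint_pos": joint angles; "joint_vel": joint speeds; "tau": joint torques, N m; "eef_pos": TCP position; "tool_rot": TCP orientation; "ft_force": force on the tool from outside, world axes, zero at the start; "ft_torque": the same for the moment, N m; "grip_width": finger opening in m; "grasp_force": force on a finger pad.
Only numpy, scipy, OpenCV 4.12 (cv2) and the standard library are available. Lean on these libraries where they do the work, as an engineer would, in place of code of your own. Each camera call takes 0.05 s, during which the arm holds its last target. There are 200 camera calls.

## Task

Start the crusher on a portion of ice: tip all six ice cubes from the steel cup into the funnel hopper of the ice crusher and stand the empty cup back upright on the swing-arm shelf. Then press the crusher's spring-loaded run paddle all the way down to its stop and keep it held there: the program finishes while the gripper is still holding the paddle down. Do not shift or knock over the shot glass, pony measure, juice reamer or ice bucket.

Things in the scene. Friction and masses are not known exactly. Their poses are not given: they have to be found in the camera images.
- ice_cup: plain round steel cup without a handle, standing on the swing-arm shelf and holding the six ice cubes. 80 mm tall; outside diameter 69 mm at the rim tapering to 59 mm at the foot, wall 2 mm, floor 3 mm, about 0.11 kg empty. Origin: centre of its underside, z up along the cup's axis.
- cup_mouth (a point): centre of the steel cup's mouth, on its axis, 80 mm above its underside.
- ice1: one of six alike clear ice cubes, 21 mm on a side, 10 g, slippery (friction about 0.12 on anything). Origin: centre of the cube. They start in the steel cup in three layers of two, reaching 67 mm above the cup's underside.
- ice2: one of six alike clear ice cubes, 21 mm on a side, 10 g, slippery (friction about 0.12 on anything). Origin: centre of the cube. They start in the steel cup in three layers of two, reaching 67 mm above the cup's underside.
- ice3: one of six alike clear ice cubes, 21 mm on a side, 10 g, slippery (friction about 0.12 on anything). Origin: centre of the cube. They start in the steel cup in three layers of two, reaching 67 mm above the cup's underside.
- ice4: one of six alike clear ice cubes, 21 mm on a side, 10 g, slippery (friction about 0.12 on anything). Origin: centre of the cube. They start in the steel cup in three layers of two, reaching 67 mm above the cup's underside.
- ice5: one of six alike clear ice cubes, 21 mm on a side, 10 g, slippery (friction about 0.12 on anything). Origin: centre of the cube. They start in the steel cup in three layers of two, reaching 67 mm above the cup's underside.
- ice6: one of six alike clear ice cubes, 21 mm on a side, 10 g, slippery (friction about 0.12 on anything). Origin: centre of the cube. They start in the steel cup in three layers of two, reaching 67 mm above the cup's underside.
- crusher: white and steel electric ice crusher, fixed, 280 mm wide, 200 deep. Origin: centre of its underside on the counter; x from front to back, y to its left, z up. At y = +75 mm the crushing head (top at z = 155 mm) under the funnel hopper, a catch pan with a handle reaching x = -107 mm below it; at y = -75 mm the motor housing, 170 mm deep, 120 wide, top at z = 110 mm, with the run paddle on it.
- hopper_mouth (a point): centre of the hopper's round open mouth, at its rim, 225 mm above the counter. The hopper is a steel funnel: inside diameter 138 mm at the rim, 91 mm at its closed floor 66 mm below the rim.
- run_paddle (a joint): turn of the crusher's spring-loaded run paddle, rad: 0 released (front end tilted 0.30 rad up), 0.30 down at its stop, lying level. It springs back when let go; at its pad it takes about 3 N to start and 8 N to hold fully down. A flat black plate 93 mm long, 50 wide, 6 thick, hinged across its back end (at crusher x = 35, z = 120 mm): the front end, near the robot, goes down.
- paddle_pad (a point): middle of the ribbed place to press on the run paddle's upper face, 70 mm in front of its hinge; moves with the paddle: about 144 mm above the counter when released, 123 mm (and 2 mm farther forward) when fully down.
- swing_shelf: chrome swing-arm shelf, clamped fast. Origin: foot of its round upright post on the counter (the post, 22 mm thick, is 160 mm tall with its ball top); z up. The arm and the shelf plate reach out from the post along the body's -x.
- shelf_top (a point): centre of the shelf plate's upper face, 75 mm above the counter, 220 mm from the post; the plate is 240 mm along x, 130 mm along y (x points from the plate towards the post), 6 mm thick, with no lip.
- shot_glass: ribbed glass shot glass, 48 mm across, 62 mm tall, on the shelf between the post and the steel cup. Bystander. Origin: centre of its underside.
- pony_measure: small flared steel pony measure, 42 mm across, 45 mm tall, on the counter, empty. Bystander. Origin: centre of its underside.
- juice_reamer: ridged glass juice reamer, dish 112 mm across, cone to 56 mm tall, on the counter. Bystander. Origin: centre of its underside.
- ice_bucket: red enamelled ice bucket with a shut clip lid, 138 mm across, 161 mm tall, on the counter. Bystander. Origin: centre of its underside.
There are look-alikes about, which are no part of the job. What is shaped like the ice_cup but pink is not meant.

How it is judged:
On the way, in this order (a step that is already met when the one before it is completed fails the run):
1. all six ice cubes lie in the crusher's hopper, below its rim (horizontal distance between each of ice1, ice2, ice3, ice4, ice5, ice6 and hopper_mouth below 0.066 m and z of ice1 in the frame of crusher between 0.155 and 0.222 m and z of ice2 in the frame of crusher between 0.155 and 0.222 m and z of ice3 in the frame of crusher between 0.155 and 0.222 m and z of ice4 in the frame of crusher between 0.155 and 0.222 m and z of ice5 in the frame of crusher between 0.155 and 0.222 m and z of ice6 in the frame of crusher between 0.155 and 0.222 m), for 0.2 s.
2. the empty cup stands upright on the swing-arm shelf, let go (x of ice_cup in the frame of shelf_top between -0.115 and 0.115 m and y of ice_cup in the frame of shelf_top between -0.06 and 0.06 m and z of ice_cup in the frame of shelf_top between -0.008 and 0.008 m and angle between ice_cup's own z axis and vertical below 0.1 rad and contact force between each of the fingers, the arm and ice_cup below 0.05 N and linear speed of ice_cup below 0.02 m/s), for 0.2 s.
At the end, for the whole second after the job is handed in: The run paddle is held down by the robot (contact force over 3 N) within 0.04 rad (about 3 mm at the pad) of its stop; all six cubes lie in the hopper below its rim; the cup stands upright (within 0.1 rad), at rest and untouched, on the shelf plate (all of step 1 and all of step 2 and value of joint run_paddle above 0.26 rad and contact force between any of the fingers, the arm and run_paddle above 3 N); the arm keeps its last pose, push and grip.
It fails at once if the shot glass is shifted by more than 25 mm or tipped (distance of shot_glass from where it was at the start of the episode above 0.025 m or angle between shot_glass's own z axis and vertical above 0.3 rad).
It fails at once if the pony measure is shifted by more than 25 mm or tipped (distance of pony_measure from where it was at the start of the episode above 0.025 m or angle between pony_measure's own z axis and vertical above 0.3 rad).
It fails at once if the juice reamer is shifted by more than 25 mm or tipped (distance of juice_reamer from where it was at the start of the episode above 0.025 m or angle between juice_reamer's own z axis and vertical above 0.3 rad).
It fails at once if the ice bucket is shifted by more than 25 mm or tipped (distance of ice_bucket from where it was at the start of the episode above 0.025 m or angle between ice_bucket's own z axis and vertical above 0.3 rad).
It also fails if it takes over 61 s, if anything falls off the work surface, if the arm or the gripper's body presses on something with over 40 N, if the wrist force passes 120 N, or if a joint passes its speed limit or range.

## Working session

There is one attempt and no reset: what is moved stays moved. The work goes in short steps, Python scripts to look and compute and a tool call to move; the robot and the scene stay as the last step left them, time stands still between calls to the robot, and variables do not carry over. Pictures are saved under pics/ and viewed, at most 11 in all, crops included, and the job is handed in when it is done.

Besides the shell and the picture viewer there is one more tool, called as name(argument=value, ...), one argument or row to a line, values as JSON. drive_tool: Moves the arm, as the interface text tells. Its arguments: {"type":"object","properties":{"increments":{"type":"array"}},"required":["increments"]}

```bash
mkdir -p pics; cat > h.py <<'E'
import numpy as np, cv2
from workcell import *
def ray(c,u,v):
    K=c["K"];d=np.array([(u-K[0,2])/K[0,0],(v-K[1,2])/K[1,1]]);s=d.copy()
    for _ in range(30): s=d/(1+c["k1"]*(s@s))
    R=c["view"][:3,:3];t=c["view"][:3,3]
    r=R.T@np.array([s[0],s[1],1]);return -R.T@t,r/np.linalg.norm(r)
def atz(c,u,v,z):
    o,r=ray(c,u,v);return o+r*(z-o[2])/r[2]
def tri(*rs):
    A=0;b=0
    for o,r in rs:
        P=np.eye(3)-np.outer(r,r);A=A+P;b=b+P@o
    p=np.linalg.solve(A,b);return p,[np.linalg.norm((np.eye(3)-np.outer(r,r))@(p-o)) for o,r in rs]
def proj(c,p):
    q=c["view"][:3,:3]@np.asarray(p)+c["view"][:3,3];s=q[:2]/q[2];s=s*(1+c["k1"]*(s@s))
    return s*np.array([c["K"][0,0],c["K"][1,1]])+c["K"][:2,2]
E
python3 - <<'E'
from h import *
for n in("scene","top"):
    c=camera(n);cv2.imwrite(f"pics/{n}0.png",c["image"][:,:,::-1])
    print(n,(-c["view"][:3,:3].T@c["view"][:3,3]).round(3),c["K"][0,0],c["k1"])
    for q in("ice_cup","crusher","swing_shelf","shot_glass","pony_measure","juice_reamer","ice_bucket","run_paddle"):
        for d in silhouettes(q,c)[:3]: print(q,round(d["conf"],2),[int(x) for x in d["bbox"]])
E
```

```text
scene [1.431 0.241 0.875] 509.9005746378705 -0.08607097482394951
ice_cup 0.89 [384, 244, 416, 292]
ice_cup 0.72 [327, 238, 355, 278]
ice_cup 0.56 [406, 233, 432, 268]
crusher 0.6 [173, 202, 307, 365]
swing_shelf 0.76 [357, 255, 530, 363]
shot_glass 0.57 [447, 272, 470, 307]
pony_measure 0.61 [158, 225, 175, 246]
juice_reamer 0.73 [189, 209, 229, 237]
ice_bucket 0.56 [88, 225, 148, 295]
run_paddle 0.55 [196, 225, 222, 261]
top [0.38  0.032 1.397] 568.8461192867139 -0.16455000496980934
ice_cup 0.98 [280, 250, 309, 276]
ice_cup 0.81 [198, 288, 230, 318]
ice_cup 0.31 [475, 159, 541, 221]
crusher 0.83 [324, 117, 445, 257]
swing_shelf 0.62 [111, 178, 267, 266]
swing_shelf 0.48 [475, 158, 543, 221]
shot_glass 0.85 [155, 206, 179, 227]
shot_glass 0.27 [410, 184, 433, 222]
pony_measure 0.49 [482, 256, 500, 269]
juice_reamer 0.77 [431, 280, 477, 322]
ice_bucket 0.73 [479, 159, 541, 218]
ice_bucket 0.53 [219, 207, 228, 222]
run_paddle 0.77 [411, 182, 434, 221]
run_paddle 0.68 [428, 279, 476, 321]
run_paddle 0.35 [111, 179, 265, 265]
```

View pics/scene0.png

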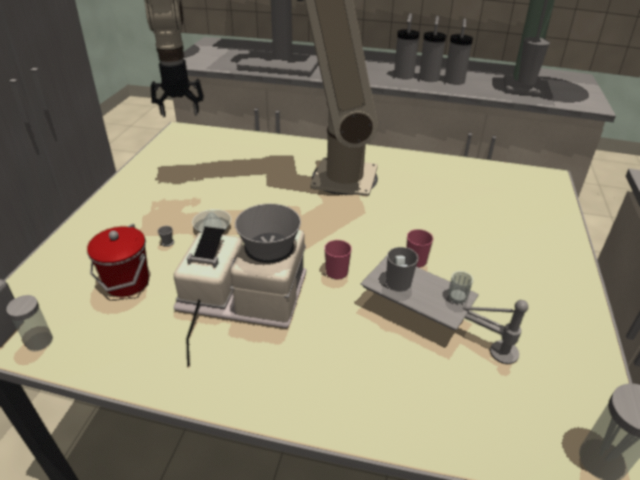

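View pics/top0.png

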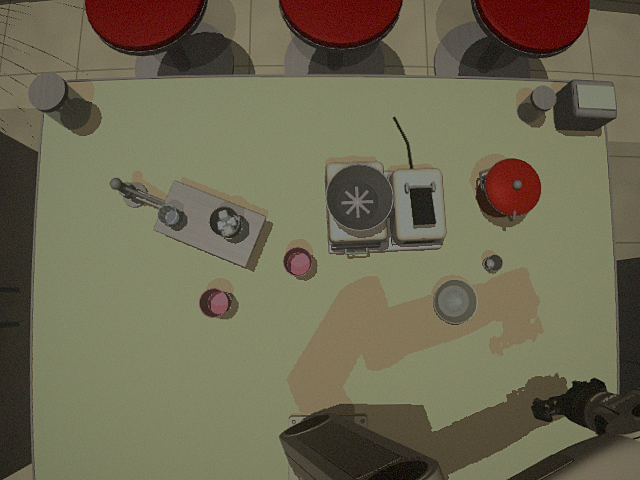

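The scene picture shows the steel cup with ice at about (401,268), with pink cups at (338,260) and (419,248). In the top picture the steel cup is at (228,222) and the pink ones are at (298,262) and (216,303). Only the grey cup on the shelf holds ice, so that is the ice_cup. I'll confirm it and pick off points in an enlarged crop.

```bash
python3 - <<'E'
from h import *
t=cv2.imread("pics/top0.png");s=cv2.imread("pics/scene0.png")
R=lambda im,x,y,w,h,k:cv2.resize(im[y:y+h,x:x+w],None,fx=k,fy=k,interpolation=cv2.INTER_CUBIC)
a=np.hstack([R(t,150,170,125,100,3.2),R(t,320,155,125,100,3.2)])
b=np.hstack([R(s,355,230,125,100,3.2),R(s,175,195,125,100,3.2)])
cv2.imwrite("pics/crop.png",cv2.resize(np.vstack([a,b]),(800,640))[:600])
E
```

```text
(no output)
```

View pics/crop.png

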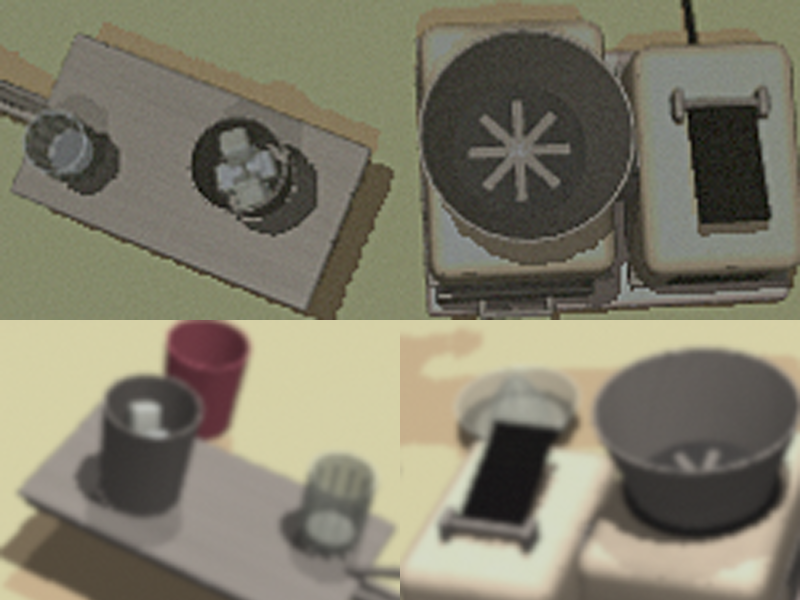

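The crop confirms it: the grey steel cup with white ice on the shelf is the ice_cup, and the pink ones stand on the counter. In the crop the cup rim centre is at (242,167) top and (152,406) scene, the hopper rim centre at (527,137) and (697,409), and the paddle at (733,222) and (528,424).

```bash
cat > m.py <<'E'
from h import *
t=camera("top");s=camera("scene")
T=lambda x,y:ray(t,(150 if x<400 else 320)+(x%400)/3.2,170+y/3.2) if x<400 else ray(t,320+(x-400)/3.2,155+y/3.2)
S=lambda x,y:ray(s,355+x/3.2,230+(y-320)/3.2) if x<400 else ray(s,175+(x-400)/3.2,195+(y-320)/3.2)
for n,a,b in[("cup",(242.5,167.5),(152,406)),("hopper",(527.5,137),(697,411)),("padfrontL",(697,222),(560,428)),("padfrontR",(770,220),(497,420)),
 ("hingeL",(678,105),(531,532)),("hingeR",(764,103),(446,526)),("shelf_c1",(310,312),(101,405)),("shelf_c2",(370,150),(20,492)),("shotrim",(56,140),(343,478))]:
    p,e=tri(T(*a),S(*b));print(n,p.round(4),np.round(e,4))
def topz(x,y,z):
    o,r=T(x,y);return (o+r*(z-o[2])/r[2]).round(4)
for c in[(82,35),(370,150),(310,312),(12,190)]:print("shelf",topz(*c,.075))
E
python3 m.py
python3 - <<'E'
from h import *
print(get_obs())
for n in ["top"]:
    c=camera(n)
    for q,z in (("ice_cup",.04),("juice_reamer",.02),("pony_measure",.02),("ice_bucket",.1)):
        for d in silhouettes(q,c)[:3]:
            v,u=np.nonzero(d["region"]);print(q,round(d["conf"],2),atz(c,u.mean(),v.mean(),z).round(3))
E
```

```text
cup [0.5467 0.2283 0.1469] [0.0029 0.0029]
hopper [ 0.5889 -0.066   0.2161] [0.0014 0.0014]
padfrontL [ 0.5417 -0.191   0.1438] [0.0007 0.0007]
padfrontR [ 0.5429 -0.2422  0.1429] [0.0016 0.0016]
hingeL [ 0.6296 -0.1826  0.1173] [0.0021 0.0021]
hingeR [ 0.6326 -0.2473  0.1116] [0.0015 0.0015]
shelf_c1 [0.451  0.1893 0.0614] [0.002 0.002]
shelf_c2 [0.57   0.1453 0.0678] [0.002 0.002]
shotrim [0.5695 0.364  0.1293] [0.002 0.002]
shelf [0.6566 0.3588 0.075 ]
shelf [0.5693 0.1427 0.075 ]
shelf [0.4505 0.1857 0.075 ]
shelf [0.5406 0.4083 0.075 ]
{'clock': 1.0, 'joint_pos': array([-1.21399396e+00,  2.40613803e-01,  5.01107371e-03,  1.33519882e+00,
        1.00111294e-05,  1.57084748e+00]), 'joint_vel': array([-6.74593532e-04,  4.75691248e-04, -7.50926840e-04,  1.32618811e-03,
       -6.58202527e-06,  1.15473610e-03]), 'tau': array([-2.53895514e-04, -3.72217441e+01,  2.52694935e+01,  1.05480325e-03,
       -1.12990115e-04, -4.78971231e-06]), 'eef_pos': array([ 0.17464456, -0.46851308,  0.2313038 ]), 'tool_rot': array([ 9.84133210e-01,  1.77431185e-01,  4.46245073e-06, -3.45928536e-06]), 'ft_force': array([ 0.07639345, -0.24300493, -0.22727024]), 'ft_torque': array([-0.01761504, -0.01423813, -0.01428331]), 'grasp_force': 0.0, 'grip_width': 0.08560604404379332}
ice_cup 0.79 [0.565 0.245 0.04 ]
ice_cup 0.63 [0.468 0.069 0.04 ]
juice_reamer 0.77 [ 0.37  -0.315  0.02 ]
pony_measure 0.72 [ 0.462 -0.412  0.02 ]
ice_bucket 0.83 [ 0.633 -0.433  0.1  ]
```

drive_tool(
  increments=[
    [[9, 25, 10], [0, 0, 7], 1],
    [[9, 25, 10], [0, 0, 7], 1],
    [[9, 25, 10], [0, 0, 7], 1],
    [[9, 25, 10], [0, 0, 7], 1],
    [[9, 25, 10], [0, 0, 7], 1],
    [[9, 25, 10], [0, 0, 7], 1],
    [[9, 25, 5], [0, 0, 7], 1],
    [[9, 25, 5], [0, 0, 7], 1],
  ],
)

```text
clock: 1.92
eef_pos: [0.2469, -0.2675, 0.3021]
tool_rot: [0.784, 0.621, 0.0, 0.001]
ft_force: [0.2, -0.5, -0.4]
grip_width: 0.0857
grasp_force: 0.0
```

drive_tool(
  increments=[
    [[9, 25, 0], [0, 0, 7], 1],
    [[9, 25, 0], [0, 0, 7], 1],
    [[9, 25, 0], [0, 0, 7], 1],
    [[9, 25, 0], [0, 0, 7], 1],
    [[9, 25, 0], [0, 0, 7], 1],
    [[9, 25, 0], [0, 0, 7], 1],
    [[9, 25, 0], [0, 0, 7], 1],
    [[9, 25, 0], [0, 0, 7], 1],
  ],
)

```text
clock: 2.58
eef_pos: [0.3188, -0.0672, 0.3016]
tool_rot: [0.401, 0.916, 0.0, 0.0]
ft_force: [0.8, 0.3, -0.1]
grip_width: 0.0852
grasp_force: 0.0
```

drive_tool(
  increments=[
    [[9, 24, 0], [0, 0, 7], 1],
    [[9, 24, 0], [0, 0, 7], 1],
    [[9, 24, 0], [0, 0, 7], 1],
    [[9, 24, 0], [0, 0, 7], 1],
    [[9, 24, 0], [0, 0, 7], 1],
    [[9, 24, 0], [0, 0, 7], 1],
    [[9, 24, 0], [0, 0, 7], 1],
    [[9, 24, 0], [0, 0, 7], 1],
  ],
)

```text
clock: 3.25
eef_pos: [0.3908, 0.1248, 0.3014]
tool_rot: [-0.077, 0.997, -0.0, 0.0]
ft_force: [1.2, -0.1, 0.0]
grip_width: 0.0856
grasp_force: 0.0
```

```bash
python3 - <<'E'
from h import *
o=get_obs();print(o["clock"],o["joint_pos"].round(3),o["eef_pos"].round(4),o["tool_rot"].round(3))
E
```

```text
3.25 [ 0.309  0.04  -0.05   1.48  -0.     0.155] [0.3908 0.1248 0.3014] [-0.077  0.997 -0.     0.   ]
```

drive_tool(
  increments=[
    [[10, 24, 0], [0, 0, 7], 1],
    [[12, 24, 0], [0, 0, 7], 1],
    [[0, 0, 0], [2.61, -6.28, 0], 1],
    [[0, 0, 0], [2.61, -6.28, 0], 1],
    [[0, 0, 0], [2.61, -6.28, 0], 1],
    [[0, 0, 0], [2.61, -6.28, 0], 1],
    [[0, 0, 0], [2.61, -6.28, 0], 1],
    [[0, 0, 0], [2.61, -6.28, 0], 1],
  ],
)

```text
clock: 3.92
eef_pos: [0.4126, 0.1716, 0.3024]
tool_rot: [-0.182, 0.918, 0.069, 0.345]
ft_force: [-0.1, 0.4, 0.8]
grip_width: 0.0855
grasp_force: 0.0
```

```bash
python3 - <<'E'
from h import *
o=get_obs();print(o["clock"],o["joint_pos"].round(3),o["eef_pos"].round(4),o["tool_rot"].round(3))
c=camera("wrist");cv2.imwrite("pics/w1.png",c["image"][:,:,::-1]);np.savez("w1.npz",**{k:c[k] for k in("K","k1","view")})
print((-c["view"][:3,:3].T@c["view"][:3,3]).round(3))
print(proj(c,[.5456,.227,.155]),proj(c,[.5456,.227,.075]))
for d in silhouettes("ice_cup",c): print(d["conf"],d["bbox"])
E
```

```text
3.9167 [ 0.394 -0.423 -0.659  0.616 -0.     0.002] [0.4126 0.1716 0.3024] [-0.182  0.918  0.069  0.345]
[0.274 0.113 0.36 ]
[326.94335159 223.262131  ] [326.75406825 168.18675477]
0.93 [301.4, 158.1, 356.3, 244.6]
0.85 [403.0, 4.0, 501.1, 87.1]
0.74 [145.0, 0.0, 241.5, 97.5]
0.52 [0.0, 0.0, 137.9, 284.6]
```

View pics/w1.png

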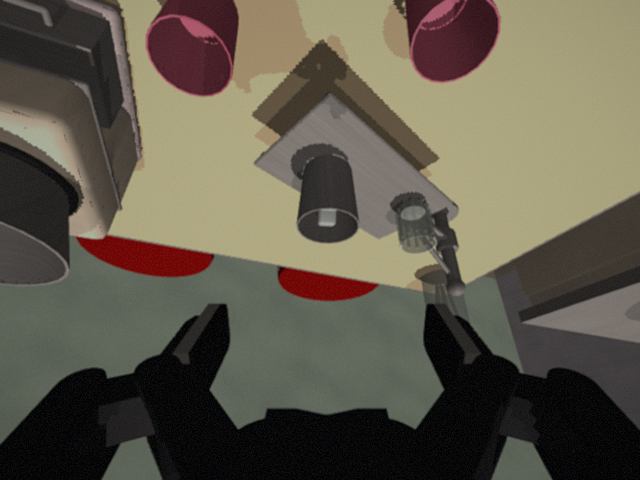

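The wrist picture shows the steel cup's rim centred at about (328,224). My estimate predicted (327,223), so the position is confirmed. I'm moving to the pre-grasp pose now.

drive_tool(
  increments=[
    [[7, 3, -15], [2.61, -6.28, 0], 1],
    [[7, 3, -20], [2.61, -6.28, 0], 1],
    [[7, 3, -20], [2.61, -6.28, 0], 1],
    [[7, 3, -20], [2.61, -6.28, 0], 1],
    [[7, 3, -20], [2.61, -6.28, 0], 1],
    [[7, 3, -20], [0, 0, 0], 1],
    [[7, 3, -20], [0, 0, 0], 1],
    [[8, 2, -22], [0, 0, 0], 1],
  ],
)

```text
clock: 4.68
eef_pos: [0.4972, 0.206, 0.2113]
tool_rot: [-0.167, 0.843, 0.101, 0.501]
ft_force: [0.4, 0.3, 0.3]
grip_width: 0.0853
grasp_force: 0.0
```

drive_tool(
  increments=[
    [[0, 0, 0], [0, 0, 0], 1],
  ],
)

```text
clock: 4.77
eef_pos: [0.497, 0.2056, 0.2067]
tool_rot: [-0.168, 0.845, 0.1, 0.498]
ft_force: [-0.4, -0.3, -0.4]
grip_width: 0.0854
grasp_force: 0.0
```

```bash
python3 - <<'E'
from h import *
from scipy.spatial.transform import Rotation as R
o=get_obs();Rm=R.from_quat(o["tool_rot"]).as_matrix();print(o["joint_pos"].round(3),o["eef_pos"].round(4));print(Rm.round(3))
c=camera("wrist");w=np.load("w1.npz")
for d in silhouettes("ice_cup",c)[:3]: print(d["conf"],d["bbox"])
for z in(.155,.075):print(proj(c,[.5456,.227,z]))
m=Rm.T@(np.array([.5456,.227,.123])-o["eef_pos"]);print("cup in tool",m)
cv2.imwrite("pics/w2.png",c["image"][:,:,::-1])
E
```

```text
[ 3.910e-01 -5.400e-02 -1.078e+00 -5.180e-01  2.000e-03  1.000e-03] [0.497  0.2056 0.2067]
[[-0.449 -0.383  0.808]
 [-0.184  0.924  0.335]
 [-0.875  0.002 -0.485]]
0.81 [278.6, 98.1, 379.9, 241.4]
[328.74678644 227.93594522]
[328.33587469 117.95876298]
cup in tool [0.04746086 0.00100684 0.08696518]
```

View pics/w2.png

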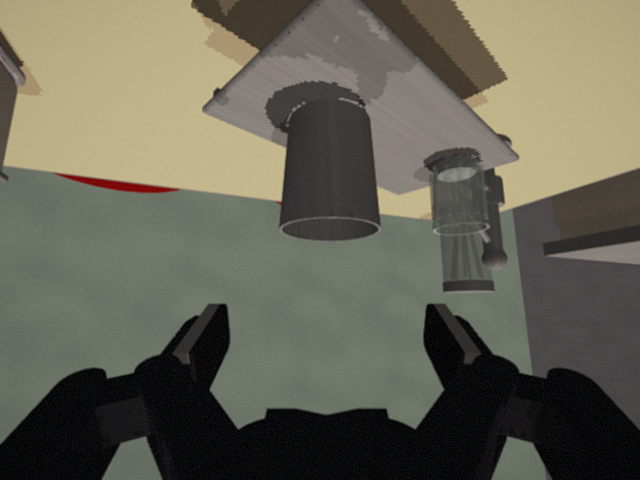

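```bash
cat > kin.py <<'E'
import numpy as np
from scipy.optimize import least_squares
D=[(.2406,.005,1.3352,.5000,.2313),(.04,-.05,1.48,.4102,.3014),(-.423,-.659,.616,.4469,.3024),(-.054,-1.078,-.518,.5378,.2067)]
A=[];y=[]
def rows(j2,j3,j4):
    q=j2-j3;p=q+j4;s,c=np.sin,np.cos
    return [s(j2),c(j2),c(q),s(q),c(p),0],[c(j2),-s(j2),-s(q),c(q),-s(p),1]
for j2,j3,j4,r,z in D:
    A+=rows(j2,j3,j4);y+=[r,z]
X,res,rk,_=np.linalg.lstsq(np.array(A),y,rcond=None)
def fk(j): return np.array(rows(*j))@X
def ik(r,z,p):
    best=None
    for g in([-.2,-.8,0],[.3,-.5,0],[.5,-1,-.8]):
        f=least_squares(lambda j:[*(fk(j)-[r,z]),(j[0]-j[1]+j[2]-p)*.3],g,bounds=([-1.05,-1.09,-1.99],[1.87,1.28,2.15]))
        if best is None or f.cost<best.cost:best=f
    return best.x.round(2),np.sqrt(2*best.cost).round(4)
if __name__=="__main__":
    print(X.round(4),res,rk,(np.array(A)@X-y).round(4))
    for P in(15,20,25,30,35,40):
        p=np.radians(P);g=.591;zc=.125
        print(P,[ik(g+(.025-b)*np.cos(p),zc-(.025-b)*np.sin(p),p) for b in(0,.06,.11)])
    for P in(0,10,15,20,30):
        p=np.radians(P);print("pour",P,ik(.591+.025*np.cos(p),.30-.025*np.sin(p),p),ik(.56+.025*np.cos(p),.33-.025*np.sin(p),p))
E
python3 kin.py
```

```text
[4.919e-01 3.000e-04 3.911e-01 8.300e-03 4.044e-01 2.413e-01] [2.499256e-07] 6 [-0.0003  0.      0.0003  0.0001 -0.0001 -0.0002  0.0001  0.0001]
15 [(array([ 0.73, -1.09, -1.54]), np.float64(0.0145)), (array([ 0.41, -1.09, -1.1 ]), np.float64(0.0641)), (array([ 0.1 , -1.09, -0.7 ]), np.float64(0.0913))]
20 [(array([ 0.6 , -1.09, -1.33]), np.float64(0.0048)), (array([ 0.31, -1.09, -0.94]), np.float64(0.0452)), (array([ 0.05, -1.09, -0.62]), np.float64(0.0675))]
25 [(array([ 0.49, -1.06, -1.11]), np.float64(0.0)), (array([ 0.25, -1.09, -0.84]), np.float64(0.0249)), (array([ 0.01, -1.09, -0.55]), np.float64(0.0431))]
30 [(array([ 0.38, -1.01, -0.86]), np.float64(0.0)), (array([ 0.2 , -1.09, -0.76]), np.float64(0.0038)), (array([-0.02, -1.09, -0.5 ]), np.float64(0.0183))]
35 [(array([ 0.3 , -0.94, -0.63]), np.float64(0.0)), (array([ 0.12, -1.02, -0.53]), np.float64(0.0)), (array([-0.05, -1.06, -0.4 ]), np.float64(0.0))]
40 [(array([ 0.25, -0.87, -0.42]), np.float64(0.0)), (array([ 0.07, -0.93, -0.3 ]), np.float64(0.0)), (array([-0.09, -0.95, -0.16]), np.float64(0.0))]
pour 0 (array([ 0.35, -1.09, -1.42]), np.float64(0.0192)) (array([ 0.1 , -1.09, -1.12]), np.float64(0.0321))
pour 10 (array([ 0.14, -1.06, -1.03]), np.float64(0.0)) (array([-0.02, -1.09, -0.89]), np.float64(0.0))
pour 15 (array([ 0.04, -1.  , -0.79]), np.float64(0.0)) (array([-0.11, -1.02, -0.64]), np.float64(0.0))
pour 20 (array([-0.03, -0.93, -0.56]), np.float64(0.0)) (array([-0.17, -0.94, -0.42]), np.float64(0.0))
pour 30 (array([-0.09, -0.78, -0.16]), np.float64(0.0)) (array([-0.21, -0.78, -0.04]), np.float64(0.0))
```

The elbow limits a flat tool at this radius, so I'll grasp with the tool pitched 35° down. The pre-grasp TCP is about (0.494, 0.206, 0.170).

drive_tool(
  increments=[
    [[-1, 0, -12], [-1.15, 2.75, 0], 1],
    [[-1, 0, -12], [-1.15, 2.75, 0], 1],
    [[-1, 0, -12], [0, 0, 0], 1],
    [[0, 0, 0], [0, 0, 0], 1],
  ],
)

```text
clock: 5.2
eef_pos: [0.4911, 0.2046, 0.1749]
tool_rot: [-0.172, 0.868, 0.091, 0.456]
ft_force: [-0.5, 0.3, -0.8]
grip_width: 0.0857
grasp_force: 0.0
```

```bash
cat > st.py <<'E'
from h import *
from scipy.spatial.transform import Rotation as R
o=get_obs();Rm=R.from_quat(o["tool_rot"]).as_matrix();print(o["clock"],o["joint_pos"].round(3),o["eef_pos"].round(4),o["grip_width"].round(4),o["ft_force"].round(1));print("z",Rm[:,2].round(3),"y",Rm[:,1].round(3))
E
python3 st.py
```

```text
Traceback (most recent call last):
  File "st.py", line 3, in <module>
    o=get_obs();Rm=R.from_quat(o["tool_rot"]).as_matrix();print(o["clock"],o["joint_pos"].round(3),o["eef_pos"].round(4),o["grip_width"].round(4),o["ft_force"].round(1));print("z",Rm[:,2].round(3),"y",Rm[:,1].round(3))
                                                                                                                         ^^^^^^^^^^^^^^^^^^^^^
AttributeError: 'float' object has no attribute 'round'
```

drive_tool(
  increments=[
    [[12, 5, -9.5], [0, 0, 0], 1],
    [[12, 5, -9.5], [0, 0, 0], 1],
    [[12, 5, -9.5], [0, 0, 0], 1],
    [[12, 5, -9.5], [0, 0, 0], 1],
    [[12, 5, -9.5], [0, 0, 0], 1],
    [[11, 4.3, -9], [0, 0, 0], 1],
    [[0, 0, 0], [0, 0, 0], 1],
  ],
)

```text
clock: 5.78
eef_pos: [0.5638, 0.2345, 0.1183]
tool_rot: [-0.172, 0.868, 0.092, 0.457]
ft_force: [0.2, 0.1, -0.1]
grip_width: 0.0855
grasp_force: 0.0
```

```bash
sed -i 's/o\["grip_width"\].round(4)/round(float(o["grip_width"]),4)/' st.py; python3 st.py; python3 - <<'E'
from h import *
c=camera("wrist");t=camera("top")
a=c["image"][:,:,::-1][60:460,120:520];b=cv2.resize(t["image"][:,:,::-1][160:300,140:280],(400,400))
cv2.imwrite("pics/w3.png",np.hstack([a,b]))
E
```

```text
5.7833 [ 0.395  0.286 -0.946 -0.631 -0.001  0.002] [0.5638 0.2345 0.1183] 0.0855 [ 0.2  0.1 -0.1]
z [ 0.761  0.316 -0.566] y [-0.383  0.924  0.002]
```

View pics/w3.png

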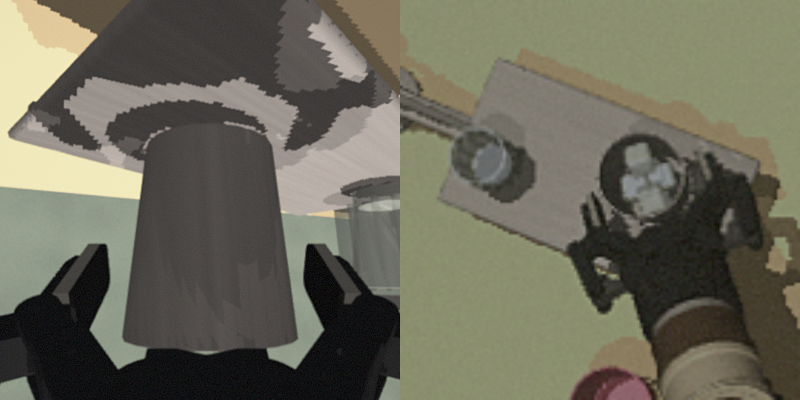

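The cup stands centred between the open fingers, at about (210,240) in the left half. Closing now.

drive_tool(
  increments=[
    [[0, 0, 0], [0, 0, 0], 0],
    [[0, 0, 0], [0, 0, 0], 0],
    [[0, 0, 0], [0, 0, 0], 0],
    [[0, 0, 0], [0, 0, 0], 0],
    [[0, 0, 0], [0, 0, 0], 0],
    [[0, 0, 0], [0, 0, 0], 0],
  ],
)

```text
clock: 6.38
eef_pos: [0.562, 0.2339, 0.1191]
tool_rot: [-0.172, 0.868, 0.092, 0.457]
ft_force: [-4.7, -1.4, 7.2]
grip_width: 0.0651
grasp_force: 66.2
```

drive_tool(
  increments=[
    [[0, 0, 3], [0, 0, 0], 0],
    [[0, 0, 5], [0, 0, 0], 0],
    [[0, 0, 8], [0, 0, 0], 0],
    [[0, 0, 12], [0, 0, 0], 0],
    [[0, 0, 16], [0, 0, 0], 0],
    [[0, 0, 16], [0, 0, 0], 0],
  ],
)

```text
clock: 6.88
eef_pos: [0.56, 0.2329, 0.1759]
tool_rot: [-0.172, 0.869, 0.091, 0.454]
ft_force: [0.8, 0.3, -0.8]
grip_width: 0.0649
grasp_force: 66.2
```

```bash
python3 st.py; python3 - <<'E'
from kin import *
# pour: grip height and pitch options at hopper
for r in(.58,.60,.62):
  for z in(.27,.30):
    print(r,z,[(P,ik(r+.022*np.cos(np.radians(P)),z-.022*np.sin(np.radians(P)),np.radians(P))) for P in(10,15,20,35)])
E
```

```text
6.8833 [ 0.395  0.11  -0.884 -0.386 -0.001  0.002] [0.56   0.2329 0.1759] 0.0649 [ 0.8  0.3 -0.8]
z [ 0.758  0.315 -0.572] y [-0.382  0.924  0.001]
0.58 0.27 [(10, (array([ 0.19, -1.09, -1.08]), np.float64(0.0122))), (15, (array([ 0.12, -1.07, -0.93]), np.float64(0.0))), (20, (array([ 0.03, -1.01, -0.69]), np.float64(0.0))), (35, (array([-0.08, -0.77, -0.08]), np.float64(0.0)))]
0.58 0.3 [(10, (array([ 0.11, -1.09, -1.03]), np.float64(0.0011))), (15, (array([ 0.01, -1.03, -0.78]), np.float64(0.0))), (20, (array([-0.06, -0.96, -0.55]), np.float64(0.0))), (35, (array([-0.13, -0.72,  0.02]), np.float64(0.0)))]
0.6 0.27 [(10, (array([ 0.26, -1.08, -1.17]), np.float64(0.0))), (15, (array([ 0.15, -1.03, -0.92]), np.float64(0.0))), (20, (array([ 0.07, -0.97, -0.68]), np.float64(0.0))), (35, (array([-0.04, -0.73, -0.08]), np.float64(0.0)))]
0.6 0.3 [(10, (array([ 0.15, -1.05, -1.02]), np.float64(0.0))), (15, (array([ 0.05, -0.99, -0.78]), np.float64(0.0))), (20, (array([-0.02, -0.92, -0.56]), np.float64(0.0))), (35, (array([-0.09, -0.68,  0.02]), np.float64(0.0)))]
0.62 0.27 [(10, (array([ 0.29, -1.04, -1.15]), np.float64(0.0))), (15, (array([ 0.18, -0.98, -0.9 ]), np.float64(0.0))), (20, (array([ 0.1 , -0.92, -0.68]), np.float64(0.0))), (35, (array([ 0.  , -0.69, -0.08]), np.float64(0.0)))]
0.62 0.3 [(10, (array([ 0.18, -1.  , -1.01]), np.float64(0.0))), (15, (array([ 0.09, -0.95, -0.77]), np.float64(0.0))), (20, (array([ 0.02, -0.88, -0.56]), np.float64(0.0))), (35, (array([-0.04, -0.64,  0.01]), np.float64(0.0)))]
```

drive_tool(
  increments=[
    [[0, 0, 18], [0, 0, 0], 0],
    [[0, 0, 22], [0, 0, 0], 0],
    [[0, 0, 22], [0, 0, 0], 0],
    [[0, 0, 22], [0, 0, 0], 0],
    [[0, 0, 22], [0, 0, 0], 0],
    [[0, 0, 15], [0, 0, 0], 0],
    [[2, -8, 8], [0, 0, -1], 0],
    [[4, -16, 2], [0, 0, -1.3], 0],
  ],
)

```text
clock: 7.55
eef_pos: [0.5673, 0.2103, 0.3107]
tool_rot: [-0.155, 0.871, 0.083, 0.459]
ft_force: [-0.9, 0.2, -2.6]
grip_width: 0.0649
grasp_force: 66.2
```

drive_tool(
  increments=[
    [[7, -25, 0], [0, 0, -2.5], 0],
    [[7, -28, 0], [0, 0, -2.5], 0],
    [[7, -28, 0], [0, 0, -2.5], 0],
    [[7, -28, 0], [0, 0, -2.5], 0],
    [[7, -28, 0], [0, 0, -2.5], 0],
    [[7, -28, 0], [0, 0, -2.5], 0],
    [[7, -28, 0], [0, 0, -2.5], 0],
    [[7, -28, 0], [0, 0, -2.5], 0],
  ],
)

```text
clock: 8.22
eef_pos: [0.6223, -0.0129, 0.3067]
tool_rot: [-0.0, 0.886, 0.001, 0.463]
ft_force: [0.1, 1.0, -2.5]
grip_width: 0.0649
grasp_force: 66.2
```

drive_tool(
  increments=[
    [[6, -20, 0], [0, 0, -2.5], 0],
    [[4, -14, 0], [0, 0, -2.5], 0],
    [[2, -6, 0], [0, 0, 0], 0],
    [[0, 0, 0], [0, 0, 0], 0],
  ],
)

```text
clock: 8.55
eef_pos: [0.6353, -0.052, 0.3074]
tool_rot: [0.038, 0.885, -0.019, 0.464]
ft_force: [-0.3, 0.0, -2.1]
grip_width: 0.065
grasp_force: 66.2
```

```bash
python3 st.py; python3 - <<'E'
from h import *
t=camera("top");s=camera("scene")
a=cv2.resize(t["image"][:,:,::-1][130:270,290:450],(400,350));b=cv2.resize(s["image"][:,:,::-1][150:310,170:330],(400,350))
cv2.imwrite("pics/p1.png",np.hstack([a,b]))
E
```

```text
8.55 [-0.081 -0.071 -0.613  0.064 -0.002  0.003] [ 0.6353 -0.052   0.3074] 0.065 [-0.3  0.  -2.1]
z [ 0.819 -0.068 -0.569] y [0.084 0.996 0.002]
```

View pics/p1.png

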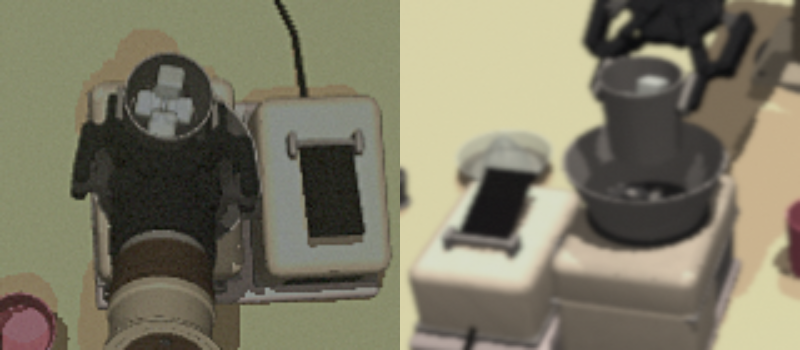

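drive_tool(
  increments=[
    [[-1, 0, -4], [-0.47, -5.73, 0], 0],
    [[-1, 0, -4], [-0.47, -5.73, 0], 0],
    [[-1, 0, -5], [-0.47, -5.73, 0], 0],
    [[0, 0, -4], [-0.47, -5.73, 0], 0],
    [[0, 0, 0], [0, 0, 0], 0],
  ],
)

```text
clock: 9.07
eef_pos: [0.6339, -0.0505, 0.2873]
tool_rot: [0.033, 0.807, -0.023, 0.589]
ft_force: [0.7, 0.3, -3.5]
grip_width: 0.0651
grasp_force: 66.5
```

```bash
python3 st.py
```

```text
9.0667 [-0.078  0.057 -0.931 -0.677 -0.002  0.003] [ 0.6339 -0.0505  0.2873] 0.0651 [ 0.7  0.3 -3.5]
z [ 0.949 -0.077 -0.306] y [0.081 0.997 0.002]
```

drive_tool(
  increments=[
    [[-1, 0, 2], [-0.25, -3, 0], 0],
    [[-1, 0, 2], [-0.25, -3, 0], 0],
    [[0, 0, 0], [6.8, -0.56, -1.45], 0],
    [[0, 0, 0], [6.8, -0.56, -1.45], 0],
    [[0, 0, 0], [6.8, -0.56, -1.45], 0],
    [[0, 0, 0], [6.8, -0.56, -1.45], 0],
    [[0, 0, 0], [6.8, -0.56, -1.45], 0],
    [[0, 0, 0], [6.8, -0.56, -1.45], 0],
  ],
)

```text
clock: 9.73
eef_pos: [0.6356, -0.051, 0.2977]
tool_rot: [0.311, 0.71, 0.201, 0.599]
ft_force: [0.4, -0.9, -2.0]
grip_width: 0.0648
grasp_force: 66.5
```

```bash
python3 st.py
```

```text
9.7333 [-0.073  0.134 -0.994 -0.925 -0.016  0.74 ] [ 0.6356 -0.051   0.2977] 0.0648 [ 0.4 -0.9 -2. ]
z [ 0.976 -0.087 -0.202] y [0.2   0.726 0.658]
```

drive_tool(
  increments=[
    [[0, 0, -1], [6.8, -0.56, -1.45], 0],
    [[0, 0, -1], [6.8, -0.56, -1.45], 0],
    [[0, 0, -1], [6.8, -0.56, -1.45], 0],
    [[0, 0, -1], [6.8, -0.56, -1.45], 0],
    [[0, 0, -1], [6.8, -0.56, -1.45], 0],
    [[0, 0, 0], [6.8, -0.56, -1.45], 0],
    [[0, 0, 0], [5, -0.4, -1.1], 0],
  ],
)

```text
clock: 10.32
eef_pos: [0.6356, -0.051, 0.2927]
tool_rot: [0.571, 0.528, 0.42, 0.468]
ft_force: [-0.5, -0.1, -1.8]
grip_width: 0.0654
grasp_force: 66.6
```

```bash
python3 st.py
```

```text
10.3167 [-0.069  0.141 -0.994 -0.924 -0.023  1.561] [ 0.6356 -0.051   0.2927] 0.0654 [-0.5 -0.1 -1.8]
z [ 0.974 -0.09  -0.21 ] y [ 0.21  -0.004  0.978]
```

Now the slow part of the pour, from roll 90° to 150°.

drive_tool(
  increments=[
    [[0, 0, 0], [4, -0.36, -0.86], 0],
    [[0, 0, 0], [4, -0.36, -0.86], 0],
    [[0, 0, 0], [4, -0.36, -0.86], 0],
    [[0, 0, 0], [4, -0.36, -0.86], 0],
    [[0, 0, 0], [4, -0.36, -0.86], 0],
    [[0, 0, 0], [4, -0.36, -0.86], 0],
    [[0, 0, 0], [4, -0.36, -0.86], 0],
    [[0, 0, 0], [4, -0.36, -0.86], 0],
  ],
)

```text
clock: 10.98
eef_pos: [0.6357, -0.051, 0.2929]
tool_rot: [0.697, 0.346, 0.534, 0.33]
ft_force: [0.4, 0.9, -1.2]
grip_width: 0.0648
grasp_force: 66.5
```

drive_tool(
  increments=[
    [[0, 0, 0], [4, -0.36, -0.86], 0],
    [[0, 0, 0], [4, -0.36, -0.86], 0],
    [[0, 0, 0], [4, -0.36, -0.86], 0],
    [[0, 0, 0], [4, -0.36, -0.86], 0],
    [[0, 0, 0], [4, -0.36, -0.86], 0],
    [[0, 0, 0], [4, -0.36, -0.86], 0],
    [[0, 0, 0], [4, -0.36, -0.86], 0],
    [[0, 0, 0], [0, 0, 0], 0],
  ],
)

```text
clock: 11.65
eef_pos: [0.6357, -0.0511, 0.2934]
tool_rot: [0.761, 0.164, 0.599, 0.187]
ft_force: [0.4, 0.7, -0.8]
grip_width: 0.0649
grasp_force: 66.5
```

drive_tool(
  increments=[
    [[0, 0, 0], [0, 0, 0], 0],
    [[0, 0, 0], [0, 0, 0], 0],
    [[0, 0, 0], [0, 0, 0], 0],
    [[0, 0, 0], [0, 0, 0], 0],
    [[0, 0, 0], [0, 0, 0], 0],
    [[0, 0, 0], [0, 0, 0], 0],
  ],
)

```text
clock: 12.15
eef_pos: [0.6347, -0.0517, 0.2919]
tool_rot: [0.761, 0.164, 0.599, 0.188]
ft_force: [0.2, -0.7, -0.2]
grip_width: 0.0651
grasp_force: 66.5
```

```bash
python3 st.py; python3 - <<'E'
from h import *
t=camera("top");s=camera("scene")
for n,c in(("t",t),("s",s)):
  for d in silhouettes("ice1",c)[:8]: print(n,round(d["conf"],2),[int(x) for x in d["bbox"]])
a=cv2.resize(t["image"][:,:,::-1][130:270,290:450],(400,350));b=cv2.resize(s["image"][:,:,::-1][150:310,170:330],(400,400))[:350]
cv2.imwrite("pics/p2.png",np.hstack([a,b]))
E
```

```text
12.15 [-0.071  0.139 -0.995 -0.92  -0.021  2.63 ] [ 0.6347 -0.0517  0.2919] 0.0651 [ 0.2 -0.7 -0.2]
z [ 0.973 -0.09  -0.213] y [ 0.024 -0.876  0.482]
t 0.59 [333, 143, 369, 197]
s 0.63 [251, 231, 260, 240]
s 0.37 [269, 227, 276, 234]
s 0.34 [194, 226, 222, 261]
```

View pics/p2.png

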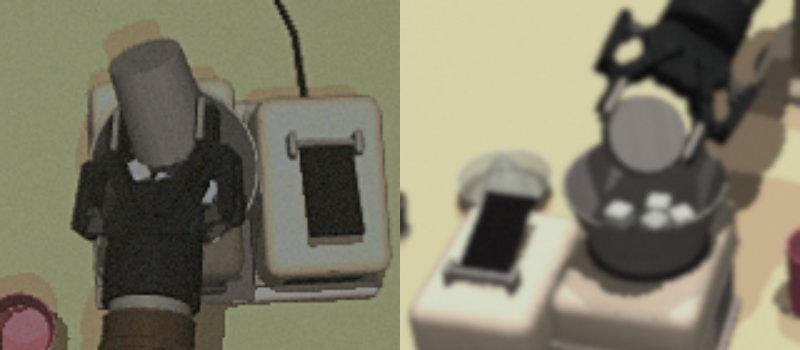

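About four or five cubes show in the hopper, near (640,210) in the right half. I'll tip a bit further with a small shake to be sure the cup is empty.

drive_tool(
  increments=[
    [[0, 0, 0], [5, -0.45, -1.1], 0],
    [[0, 0, 0], [5, -0.45, -1.1], 0],
    [[0, 0, 0], [5, -0.45, -1.1], 0],
    [[6, 0, 0], [0, 0, 0], 0],
    [[-6, 0, 0], [0, 0, 0], 0],
    [[6, 0, 0], [0, 0, 0], 0],
    [[-6, 0, 0], [0, 0, 0], 0],
    [[0, 0, 0], [0, 0, 0], 0],
  ],
)

```text
clock: 13.02
eef_pos: [0.6341, -0.0517, 0.2916]
tool_rot: [0.777, 0.06, 0.618, 0.106]
ft_force: [-0.6, -0.2, -1.4]
grip_width: 0.0649
grasp_force: 66.5
```

drive_tool(
  increments=[
    [[0, 0, 0], [-6.7, 0.6, 1.45], 0],
    [[0, 0, 2], [-6.7, 0.6, 1.45], 0],
    [[0, 0, 2], [-6.7, 0.6, 1.45], 0],
    [[0, 0, 2], [-6.7, 0.6, 1.45], 0],
    [[0, 0, 2], [-6.7, 0.6, 1.45], 0],
    [[0, 0, 2], [-6.7, 0.6, 1.45], 0],
    [[0, 0, 2], [-6.7, 0.6, 1.45], 0],
    [[0, 0, 2], [-6.7, 0.6, 1.45], 0],
  ],
)

```text
clock: 13.68
eef_pos: [0.6344, -0.0517, 0.306]
tool_rot: [0.659, 0.413, 0.499, 0.382]
ft_force: [-0.5, -0.1, -1.0]
grip_width: 0.0649
grasp_force: 66.5
```

drive_tool(
  increments=[
    [[0, 0, 2], [-6.7, 0.6, 1.45], 0],
    [[0, 0, 2], [-6.7, 0.6, 1.45], 0],
    [[0, 0, 2], [-6.7, 0.6, 1.45], 0],
    [[0, 0, 2], [-6.7, 0.6, 1.45], 0],
    [[0, 0, 2], [-6.7, 0.6, 1.45], 0],
    [[0, 0, 2], [-6.7, 0.6, 1.45], 0],
    [[0, 0, 2], [-6.7, 0.6, 1.45], 0],
    [[0, 0, 2], [-6.7, 0.6, 1.45], 0],
  ],
)

```text
clock: 14.35
eef_pos: [0.6344, -0.0517, 0.3219]
tool_rot: [0.392, 0.671, 0.267, 0.57]
ft_force: [0.3, 0.0, -0.8]
grip_width: 0.0646
grasp_force: 66.5
```

```bash
python3 st.py
```

```text
14.35 [-0.073  0.053 -0.959 -0.803 -0.017  0.971] [ 0.6344 -0.0517  0.3219] 0.0646 [ 0.3  0.  -0.8]
z [ 0.974 -0.088 -0.207] y [0.221 0.55  0.805]
```

drive_tool(
  increments=[
    [[0, 0, 0], [-6.75, 0.6, 1.45], 0],
    [[0, 0, 0], [-6.75, 0.6, 1.45], 0],
    [[0, 0, 0], [-6.75, 0.6, 1.45], 0],
    [[0, 0, 0], [-6.75, 0.6, 1.45], 0],
    [[0, 0, 0], [-6.75, 0.6, 1.45], 0],
    [[0, 0, 0], [-6.75, 0.6, 1.45], 0],
    [[0, 0, 0], [-6.75, 0.6, 1.45], 0],
    [[0, 0, 0], [-6.75, 0.6, 1.45], 0],
  ],
)

```text
clock: 15.02
eef_pos: [0.6344, -0.0517, 0.3218]
tool_rot: [0.034, 0.776, -0.027, 0.629]
ft_force: [0.3, 0.7, -0.8]
grip_width: 0.0651
grasp_force: 66.4
```

drive_tool(
  increments=[
    [[0, 0, 0], [0.3, 5.7, 0], 0],
    [[0, 0, 0], [0.3, 5.7, 0], 0],
    [[0, 0, 0], [0.3, 5.7, 0], 0],
    [[0, 0, 0], [0.3, 5.7, 0], 0],
    [[-4, 16, 0], [0, 0, 1.5], 0],
    [[-7, 28, 0], [0, 0, 2.7], 0],
    [[-7, 28, 0], [0, 0, 2.7], 0],
    [[-7, 28, 0], [0, 0, 2.7], 0],
  ],
)

```text
clock: 15.68
eef_pos: [0.6118, 0.0495, 0.3196]
tool_rot: [-0.036, 0.864, 0.018, 0.502]
ft_force: [0.7, 0.5, -0.9]
grip_width: 0.0649
grasp_force: 66.4
```

drive_tool(
  increments=[
    [[-7, 28, 0], [0, 0, 2.7], 0],
    [[-7, 28, 0], [0, 0, 2.7], 0],
    [[-7, 28, 0], [0, 0, 2.7], 0],
    [[-7, 28, 0], [0, 0, 2.7], 0],
    [[-7, 28, 0], [0, 0, 2.7], 0],
    [[-7, 28, 0], [0, 0, 2.7], 0],
    [[0, 0, 0], [0, 0, 0], 0],
  ],
)

```text
clock: 16.27
eef_pos: [0.569, 0.2199, 0.3195]
tool_rot: [-0.16, 0.85, 0.091, 0.495]
ft_force: [0.0, -0.5, -0.8]
grip_width: 0.065
grasp_force: 66.5
```

```bash
python3 st.py; python3 - <<'E'
from h import *
t=camera("top");s=camera("scene")
I=lambda c,x,y,w,h:cv2.resize(c["image"][:,:,::-1][y:y+h,x:x+w],(400,300))
cv2.imwrite("pics/p3.png",np.vstack([np.hstack([I(t,320,150,88,66),I(t,180,180,120,90)]),np.hstack([I(s,228,200,88,66),I(s,340,200,140,105)])]))
E
```

```text
16.2667 [ 0.37  -0.149 -0.732 -0.066 -0.003 -0.003] [0.569  0.2199 0.3195] 0.065 [ 0.  -0.5 -0.8]
z [ 0.811  0.312 -0.494] y [-0.361  0.933 -0.004]
```

View pics/p3.png

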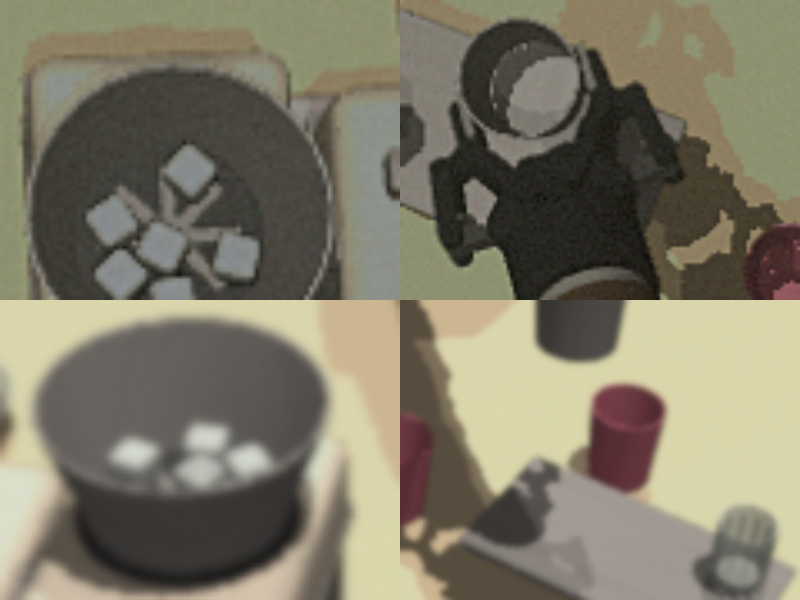

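All six cubes lie in the hopper, around (160,230) in the upper-left tile. The cup in the upper-right tile is empty. Now I'll level the cup and lower it to the shelf.

drive_tool(
  increments=[
    [[-1, 2, -8], [-0.9, 2.3, 0], 0],
    [[-1, 2, -18], [-0.9, 2.3, 0], 0],
    [[-1, 2, -26], [0, 0, 0], 0],
    [[-1, 2, -28], [0, 0, 0], 0],
    [[-1, 2, -28], [0, 0, 0], 0],
    [[-1, 2, -28], [0, 0, 0], 0],
    [[-1, 2, -20], [0, 0, 0], 0],
    [[0, 0, 0], [0, 0, 0], 0],
  ],
)

```text
clock: 17.03
eef_pos: [0.5603, 0.2281, 0.1573]
tool_rot: [-0.161, 0.873, 0.08, 0.453]
ft_force: [-0.6, -1.3, -2.2]
grip_width: 0.0647
grasp_force: 66.6
```

```bash
python3 st.py;  python3 - <<'E'
from h import *
from scipy.spatial.transform import Rotation as R
o=get_obs();g=R.from_quat([-.172,.868,.092,.457]).as_matrix();n=R.from_quat(o["tool_rot"]).as_matrix()
off=g.T@(np.array([.5456,.227,.075])-np.array([.562,.2339,.1191]))
print("foot",o["eef_pos"]+n@off,"axis",n@g.T[:,2])
c=camera("wrist")
up=(n@g.T)[:,2];f=o["eef_pos"]+n@off
print(proj(c,f),proj(c,f+.08*up))
for d in silhouettes("ice_cup",c)[:2]:print(d["conf"],d["bbox"])
E
```

```text
17.0333 [ 0.407  0.153 -0.904 -0.441 -0.042  0.022] [0.5603 0.2281 0.1573] 0.0647 [-0.6 -1.3 -2.2]
z [ 0.765  0.285 -0.578] y [-0.353  0.936 -0.006]
foot [0.54318982 0.22110796 0.11343654] axis [0.01082576 0.01360451 0.99984885]
[326.98185355 204.89350491] [327.69673589 394.39104917]
0.7 [243.6, 187.6, 410.5, 407.6]
```

drive_tool(
  increments=[
    [[0, 0, -10], [0.8, -0.6, 0], 0],
    [[0, 0, -12], [0, 0, 0], 0],
    [[0, 0, -8], [0, 0, 0], 0],
    [[0, 0, -4], [0, 0, 0], 0],
    [[0, 0, -1.5], [0, 0, 0], 0],
    [[0, 0, 0], [0, 0, 0], 0],
  ],
)

```text
clock: 17.63
eef_pos: [0.5648, 0.2302, 0.1304]
tool_rot: [-0.157, 0.867, 0.086, 0.464]
ft_force: [-0.1, 0.4, -0.1]
grip_width: 0.0647
grasp_force: 66.5
```

drive_tool(
  increments=[
    [[0, 0, -1], [0, 0, 0], 0],
    [[0, 0, 0], [0, 0, 0], 0],
  ],
)

```text
clock: 17.8
eef_pos: [0.5645, 0.2303, 0.1291]
tool_rot: [-0.158, 0.867, 0.086, 0.464]
ft_force: [0.5, 0.4, -1.7]
grip_width: 0.0645
grasp_force: 66.5
```

```bash
python3 st.py
```

```text
17.8 [ 0.404  0.261 -0.95  -0.622 -0.033  0.027] [0.5645 0.2303 0.1291] 0.0645 [ 0.5  0.4 -1.7]
z [ 0.777  0.296 -0.555] y [-0.354  0.935  0.004]
```

drive_tool(
  increments=[
    [[0, 0, -3], [-0.3, 0.7, 0], 0],
    [[0, 0, -3], [0, 0, 0], 0],
    [[0, 0, -1.5], [0, 0, 0], 0],
    [[0, 0, 0], [0, 0, 0], 0],
    [[0, 0, 0], [0, 0, 0], 0],
  ],
)

```text
clock: 18.22
eef_pos: [0.5637, 0.23, 0.1199]
tool_rot: [-0.159, 0.871, 0.085, 0.457]
ft_force: [-0.6, -0.3, -0.6]
grip_width: 0.065
grasp_force: 66.5
```

```bash
cat > ft.py <<'E'
from h import *
from scipy.spatial.transform import Rotation as R
o=get_obs();g=R.from_quat([-.172,.868,.092,.457]).as_matrix();n=R.from_quat(o["tool_rot"]).as_matrix()
off=g.T@(np.array([.5456,.227,.075])-np.array([.562,.2339,.1191]))
print("foot",o["eef_pos"]+n@off,"axis",n@g.T[:,2],o["ft_force"].round(1))
E
python3 ft.py
```

```text
foot [0.54691086 0.22362111 0.07589593] axis [3.12571523e-03 6.43605502e-04 9.99994908e-01] [-0.6 -0.3 -0.6]
```

Almost at the shelf (foot at 75.9 mm and upright). Last millimetre down, then release.

drive_tool(
  increments=[
    [[0, 0, -1], [0, 0, 0], 0],
    [[0, 0, 0], [0, 0, 0], 0],
    [[0, 0, 0], [0, 0, 0], 0],
  ],
)

```text
clock: 18.47
eef_pos: [0.5638, 0.2301, 0.1192]
tool_rot: [-0.159, 0.871, 0.085, 0.457]
ft_force: [-1.0, -1.0, -0.6]
grip_width: 0.0644
grasp_force: 66.5
```

```bash
python3 ft.py
```

```text
foot [0.54702161 0.22364833 0.07511368] axis [2.79703437e-03 4.84158789e-04 9.99995971e-01] [-1.  -1.  -0.6]
```

drive_tool(
  increments=[
    [[0, 0, -1], [0, 0, 0], 0],
    [[0, 0, 0], [0, 0, 0], 0],
  ],
)

```text
clock: 18.63
eef_pos: [0.5643, 0.2303, 0.1191]
tool_rot: [-0.158, 0.871, 0.085, 0.458]
ft_force: [-0.6, 0.8, 1.1]
grip_width: 0.0646
grasp_force: 66.5
```

drive_tool(
  increments=[
    [[0, 0, 0], [0, 0, 0], 0.8],
    [[0, 0, 0], [0, 0, 0], 0.9],
    [[0, 0, 0], [0, 0, 0], 1],
    [[0, 0, 0], [0, 0, 0], 1],
    [[0, 0, 0], [0, 0, 0], 1],
    [[0, 0, 0], [0, 0, 0], 1],
  ],
)

```text
clock: 19.13
eef_pos: [0.5638, 0.2301, 0.1183]
tool_rot: [-0.158, 0.871, 0.085, 0.457]
ft_force: [0.3, -0.3, 0.8]
grip_width: 0.0858
grasp_force: 0.0
```

```bash
python3 st.py;python3 - <<'E'
from h import *
c=camera("wrist")
for d in silhouettes("ice_cup",c)[:2]:print(d["conf"],d["bbox"])
for p in([.547,.2236,.075],[.547,.2236,.155]):print(proj(c,p))
t=camera("top")
for d in silhouettes("ice_cup",t)[:2]:print(d["conf"],d["bbox"])
print(proj(t,[.547,.2236,.155]))
cv2.imwrite("pics/r1.png",np.hstack([c["image"][:,:,::-1][60:460,120:520],cv2.resize(t["image"][:,:,::-1][160:300,140:280],(400,400))]))
E
```

```text
19.1333 [ 0.404  0.283 -0.948 -0.627 -0.033  0.027] [0.5638 0.2301 0.1183] 0.0858 [ 0.3 -0.3  0.8]
z [ 0.769  0.293 -0.568] y [-0.354  0.935  0.003]
0.71 [242.0, 189.6, 410.7, 411.6]
[326.93481357 206.44830849]
[327.758354   396.80210765]
0.98 [197.3, 288.5, 230.6, 316.0]
0.79 [211.2, 205.3, 242.9, 235.8]
[225.99454743 221.85913675]
```

View pics/r1.png

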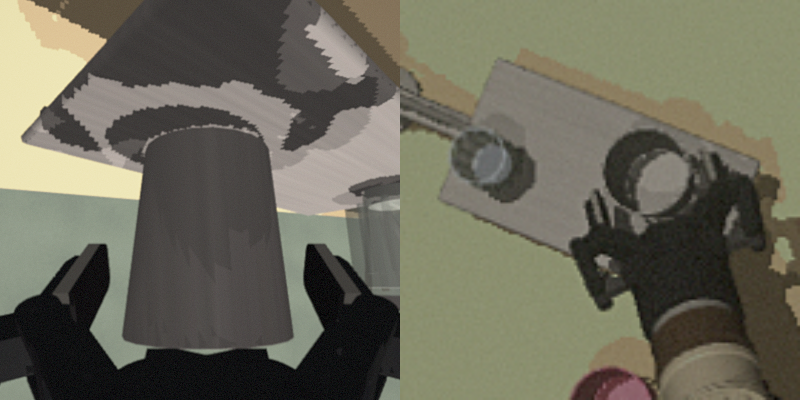

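The cup stands upright, empty and released, at about (648,170) in the right half, with both fingers clear of it. Retracting along the tool axis.

drive_tool(
  increments=[
    [[-6, -2.3, 4.5], [0, 0, 0], 1],
    [[-9, -3.5, 6.8], [0, 0, 0], 1],
    [[-11, -4.2, 8], [0, 0, 0], 1],
    [[-11, -4.2, 8], [0, 0, 0], 1],
    [[-11, -4.2, 8], [0, 0, 0], 1],
    [[-11, -4.2, 8], [0, 0, 0], 1],
    [[-11, -4.2, 8], [0, 0, 0], 1],
    [[-8, -3, 8], [0, 0, 0], 1],
  ],
)

```text
clock: 20.0
eef_pos: [0.4841, 0.1996, 0.1774]
tool_rot: [-0.159, 0.871, 0.085, 0.457]
ft_force: [0.1, 0.9, -0.5]
grip_width: 0.0856
grasp_force: 0.0
```

drive_tool(
  increments=[
    [[-3, 0, 18], [-2.45, 6.45, 0], 0.5],
    [[-3, 0, 20], [-2.45, 6.45, 0], 0],
    [[0, 0, 20], [-2.45, 6.45, 0], 0],
    [[0, 0, 20], [-2.45, 6.45, 0], 0],
    [[0, 0, 20], [-2.45, 6.45, 0], 0],
    [[0, 0, 20], [-2.45, 6.45, 0], 0],
    [[0, 0, 18], [-2.45, 6.45, 0], 0],
    [[0, 0, 10], [-2.45, 6.45, 0], 0],
  ],
)

```text
clock: 20.67
eef_pos: [0.4907, 0.2038, 0.2732]
tool_rot: [-0.177, 0.973, 0.027, 0.142]
ft_force: [1.3, 0.9, 0.4]
grip_width: 0.0002
grasp_force: 0.0
```

```bash
python3 st.py; python3 - <<'E'
from h import *
c=camera("top")
for q in("ice_cup","shot_glass"):
  for d in silhouettes(q,c)[:2]:print(q,d["conf"],d["bbox"])
E
```

```text
20.6667 [ 0.399  0.062 -0.143  1.075 -0.01   0.037] [0.4907 0.2038 0.2732] 0.0002 [1.3 0.9 0.4]
z [ 0.268  0.102 -0.958] y [-0.353  0.936  0.001]
ice_cup 0.95 [213.1, 204.7, 243.1, 236.0]
ice_cup 0.65 [281.0, 249.0, 309.7, 275.5]
shot_glass 0.87 [155.4, 205.8, 179.8, 225.2]
shot_glass 0.36 [327.0, 116.2, 443.8, 258.9]
```

drive_tool(
  increments=[
    [[0, 0, 18], [-1.9, 5.2, 0], 0],
    [[0, 0, 18], [-1.9, 5.2, 0], 0],
    [[0, 0, 12], [-1.9, 5.2, 0], 0],
    [[6, -30, 4], [0, 0, -3.5], 0],
    [[6, -34, 0], [0, 0, -3.5], 0],
    [[6, -34, 0], [0, 0, -3.5], 0],
    [[6, -34, 0], [0, 0, -3.5], 0],
    [[6, -34, 0], [0, 0, -3.5], 0],
  ],
)

```text
clock: 21.48
eef_pos: [0.5199, 0.0367, 0.3199]
tool_rot: [-0.026, 1.0, 0.002, 0.0]
ft_force: [0.8, 0.1, 0.4]
grip_width: 0.0002
grasp_force: 0.0
```

drive_tool(
  increments=[
    [[6, -35, 0], [0, 0, -3.5], 0],
    [[6, -35, 0], [0, 0, -3.5], 0],
    [[6, -35, 0], [0, 0, -3.5], 0],
    [[6, -35, 0], [0, 0, -3.5], 0],
    [[6, -35, 0], [0, 0, -3.5], 0],
    [[6, -35, 0], [0, 0, -3.5], 0],
    [[6, -30, 0], [0, 0, -3.5], 0],
    [[0, 0, 0], [0, 0, 0], 0],
  ],
)

```text
clock: 22.15
eef_pos: [0.5622, -0.2069, 0.319]
tool_rot: [0.189, 0.982, 0.001, 0.001]
ft_force: [-0.3, 1.0, -0.3]
grip_width: -0.0002
grasp_force: 0.0
```

```bash
python3 st.py; python3 - <<'E'
from h import *
c=camera("wrist");t=camera("top")
for p in([.5635,-.2155,.144],[.5415,-.2155,.15]):print(proj(c,p))
for d in silhouettes("run_paddle",c)[:2]:print(d["conf"],d["bbox"])
cv2.imwrite("pics/pd.png",np.hstack([cv2.resize(c["image"][:,:,::-1],(480,360)),cv2.resize(t["image"][:,:,::-1][120:280,310:450],(315,360))]))
E
```

```text
22.15 [-0.354  0.437  0.51   1.642  0.002  0.028] [ 0.5622 -0.2069  0.319 ] -0.0002 [-0.3  1.  -0.3]
z [ 0.002  0.001 -1.   ] y [0.372 0.928 0.002]
[317.95227345 223.64281468]
[308.9735565  204.18545063]
0.88 [290.8, 198.8, 370.4, 289.2]
```

View pics/pd.png

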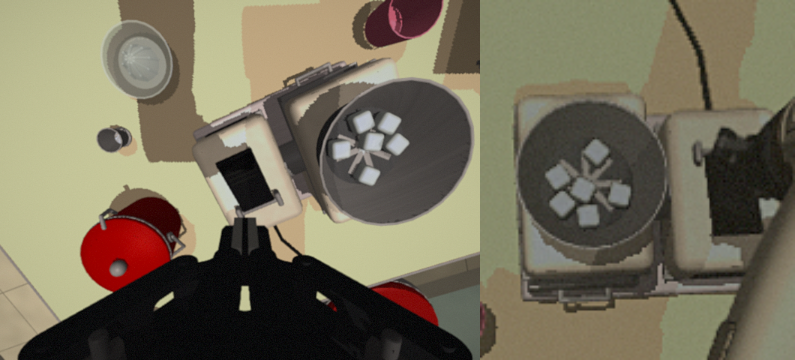

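The wrist picture shows all six cubes in the hopper and the paddle's front edge at about (232,157) in the tile. That agrees with my estimate to about 3 mm. Lowering onto the pad.

drive_tool(
  increments=[
    [[1, -4, -20], [0, 0, 0], 0],
    [[1, -4, -28], [0, 0, 0], 0],
    [[0, 0, -28], [0, 0, 0], 0],
    [[0, 0, -28], [0, 0, 0], 0],
    [[0, 0, -25], [0, 0, 0], 0],
    [[0, 0, -18], [0, 0, 0], 0],
    [[0, 0, -8], [0, 0, 0], 0],
    [[0, 0, 0], [0, 0, 0], 0],
  ],
)

```text
clock: 22.97
eef_pos: [0.5636, -0.2077, 0.1647]
tool_rot: [0.184, 0.983, 0.002, -0.001]
ft_force: [0.1, -0.1, -0.3]
grip_width: 0.0003
grasp_force: 0.0
```

drive_tool(
  increments=[
    [[0, 0, -6], [0, 0, 0], 0],
    [[0, 0, -6], [0, 0, 0], 0],
    [[0, 0, -4], [0, 0, 0], 0],
    [[0, 0, -4], [0, 0, 0], 0],
    [[0, 0, 0], [0, 0, 0], 0],
    [[0, 0, 0], [0, 0, 0], 0],
  ],
)

```text
clock: 23.47
eef_pos: [0.5656, -0.2101, 0.1471]
tool_rot: [0.186, 0.983, 0.002, 0.001]
ft_force: [-0.0, 0.1, -0.1]
grip_width: 0.0003
grasp_force: 0.0
```

```bash
python3 st.py
```

```text
23.4667 [-0.358  0.488  0.145  1.225  0.004  0.016] [ 0.5656 -0.2101  0.1471] 0.0003 [-0.   0.1 -0.1]
z [ 0.003  0.003 -1.   ] y [0.365 0.931 0.004]
```

drive_tool(
  increments=[
    [[-1, -5, 0], [0, 0, 0], 0],
    [[0, 0, -4], [0, 0, 0], 0],
    [[0, 0, -4], [0, 0, 0], 0],
    [[0, 0, -4], [0, 0, 0], 0],
    [[0, 0, -4], [0, 0, 0], 0],
    [[0, 0, 0], [0, 0, 0], 0],
    [[0, 0, 0], [0, 0, 0], 0],
  ],
)

```text
clock: 24.05
eef_pos: [0.5638, -0.2156, 0.131]
tool_rot: [0.186, 0.983, 0.001, 0.001]
ft_force: [-3.3, -0.9, 5.7]
grip_width: 0.0
grasp_force: 2.9
```

drive_tool(
  increments=[
    [[0, 0, -3], [0, 0, 0], 0],
    [[0, 0, -3], [0, 0, 0], 0],
    [[0, 0, 0], [0, 0, 0], 0],
    [[0, 0, 0], [0, 0, 0], 0],
  ],
)

```text
clock: 24.38
eef_pos: [0.5637, -0.2156, 0.1253]
tool_rot: [0.186, 0.983, 0.001, 0.001]
ft_force: [-3.4, -0.6, 7.0]
grip_width: 0.0004
grasp_force: 3.6
```

drive_tool(
  increments=[
    [[0, 0, -2], [0, 0, 0], 0],
    [[0, 0, -2], [0, 0, 0], 0],
    [[0, 0, 0], [0, 0, 0], 0],
    [[0, 0, 0], [0, 0, 0], 0],
  ],
)

```text
clock: 24.72
eef_pos: [0.5636, -0.2156, 0.1229]
tool_rot: [0.186, 0.983, 0.001, 0.001]
ft_force: [-6.9, 0.3, 14.2]
grip_width: 0.0001
grasp_force: 6.9
```

drive_tool(
  increments=[
    [[0, 0, -1], [0, 0, 0], 0],
    [[0, 0, 0], [0, 0, 0], 0],
    [[0, 0, 0], [0, 0, 0], 0],
  ],
)

```text
clock: 24.97
eef_pos: [0.5636, -0.2156, 0.1229]
tool_rot: [0.186, 0.983, 0.001, 0.001]
ft_force: [-9.9, -0.6, 17.6]
grip_width: 0.0
grasp_force: 9.0
```

The paddle is at its stop: z = 0.123 m and the force rises (17.6 N) with no further travel. Last check on the cup and cubes, then I'll hand in.

```bash
python3 - <<'E'
from h import *
c=camera("top")
d=[d for d in silhouettes("ice_cup",c) if abs(d["bbox"][0]-212)<6];print([x["bbox"] for x in d]);print(get_obs()["ft_force"])
if d: print(job_done())
E
```

```text
[[211.7, 205.1, 241.3, 237.2]]
[-8.62235674  0.22304937 17.82637994]
the job is handed in; nothing more can be done
None
```

I handed the job in at about 25 s of the 61 s allowed: all six cubes are in the hopper, the empty cup stands upright on the shelf, and the gripper holds the run paddle at its stop with about 18 N; the judge's verdict was not shown.

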